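# Prop the guard cover and turn the charger's trim knob to its stop

## Task

On the battery charger, use the loose prop bar to lift the sprung guard cover by its front lip and lay the bar down fully in both saddles, so that the cover stays leaning open on it. Then turn the trim knob under the cover clockwise until its lug is felt to press firmly on the stop pin, without wrenching it. Leave the bar in its saddles with the cover propped, be gentle with the cover, and leave the other things on the table alone.

Things in the scene. Friction and masses are not known exactly. Their poses are not given: they have to be found in the camera images.
- charger: Grey bench charger, fixed; a box 203 x 150 mm with a flat deck 60 mm above the table. Its frame: origin on the table under the middle of the cover's hinge line, x to the rear (away from the cover's lip), y along the hinge line, z up. The box reaches from x = -128 (front) to +75 mm and over y = +-75 mm.
- cover_hinge (a point): Middle of the cover's hinge line, at deck level (60 mm above the table); axes as the charger's. The cover (150 g) is an upside-down tray 98 mm wide (y = +-49 mm), 52 mm deep; its open rim lies in a plane through the hinge line, at deck level when shut. A bar laid right across under it rides on the rim's two sides.
- cover (a joint): Angle of the guard cover: 0 shut, grows as its front swings up and back, stop at 1.75 rad. A spring shuts it from any angle: about 1 N lifts the lip, and it pushes the seated bar with 1 to 2 N towards the charger's front. With the bar seated it stands at about 1.5 rad.
- cover_lip (a point): Middle of the front edge of the cover's lip, on its underside; moves with the cover. The lip is flat, 4 mm thick, in the rim's plane, and reaches from 128 to 152 mm in front of the hinge line; it overhangs the box's front by 24 mm with free space under it.
- saddle_seat (a point): Midway between the two saddles, where the bar's axis passes when seated: 6 mm in front of the hinge line, 50 mm above the deck. Axes as the charger's. Saddles: uprights 12 mm thick on the deck at y = +-56 to +-68 mm beside the cover; notch open at the top, 17 mm wide in x, floor 6 mm below this point, walls 14 mm high, then a flared mouth up to 18 mm above this point.
- prop: Prop bar, about 120 g, loose, at first in the cradle: a round steel rod 12 mm thick along its own y, bare from y = -86 to +80 mm, black handle from +80 to +145 mm, 16 mm square collar at the -y end. Origin on the rod's axis; it belongs midway between the saddles (10 mm either way is fine), handle on the charger's +y side.
- prop_grip (a point): Centre of the bar's handle (16 mm wide in the bar's x, 65 mm long in y, 22 mm high in z), 112.5 mm from the bar's origin along its +y, on the rod's axis; grip it here from above across its 16 mm. Axes as the bar's.
- prop_near (a point): Point on the rod's axis 62 mm from the bar's origin towards the handle; lies over the +y saddle when seated.
- prop_end (a point): Point on the rod's axis 62 mm from the bar's origin towards the collar; lies over the -y saddle when seated.
- cradle: Dark steel cradle, fixed, that holds the bar at first: base plate 70 x 150 mm and two notched uprights at y = +-50 mm, their tops 74 mm above the table; the bar's axis lies 56 mm above the table and lifts straight out upwards. Origin under its middle.
- knob_grip (a point): On the upright axis of the trim knob, at the height to grip: 98 mm in front of the hinge line, 37 mm above the deck. The knob is a 42 mm disc, its top 14 mm above the deck, with an upright bar grip 14 mm thick, 40 mm long along this point's x (which turns with the knob), top 44 mm above the deck. Hidden under the shut cover.
- flask: Pink drinking flask, 72 mm across, 210 mm tall; bystander. Origin under its middle.
- coffee: Coffee cup with lid, 88 mm across, 126 mm tall; bystander. Origin under its middle.
- driver: Screwdriver with black handle, 170 mm long, lying on the table; bystander. Origin under its middle.
- knob: The trim knob itself (same axes as knob_grip); origin on its axis, 6 mm above the deck. It turns stiffly (about 0.06 N m) and stays where it is left. A small lug, 6 mm wide, sticks out past the disc at its -x end, 27 mm from the axis.
- knob_base: Flat round foot of the knob, 66 mm across, on the deck; origin on the knob's axis. It carries the stop, an upright steel pin 6 mm thick, 27 mm from the axis, at a place that differs from unit to unit: the lug meets it after 0.4 to 1 rad clockwise from above. Stop by feel: the pin is rigid; 0.15 to 0.5 N m on top of the knob's own stiffness is right, over 0.8 N m wrenches it.
Things that resemble listed ones, but are neither listed nor needed, are in the scene too. Several things have the shape of the prop; the one meant has the colours described above.

How it is judged (in metres and radians):
On the way, in this order (a step that is already met when the one before it is completed fails the run):
1. the bar lies down in both saddles, let go, with the cover leaning open on it (value of joint cover above 1.35 rad and z of prop_near in the frame of saddle_seat between -0.004 and 0.004 m and z of prop_end in the frame of saddle_seat between -0.004 and 0.004 m and distance between prop and saddle_seat below 0.018 m and contact force between prop and charger above 0.1 N and contact force between the fingers and prop below 0.1 N), for 0.3 s.
2. the knob has been turned clockwise until its lug presses on the stop pin (angle between the x axis of knob and the x axis of knob_base, either way round above 1.48 rad and contact force between knob and knob_base above 3 N), for 0.1 s.
At the end, for the whole second after the job is handed in: The knob's lug is still at the stop pin (within 0.07 rad of meeting it); the bar lies at rest in both saddles (both ends within 4 mm of full depth, its middle within 18 mm of midway) and the cover leans open on it at more than 1.35 rad (angle between the x axis of knob and the x axis of knob_base, either way round above 1.48 rad and value of joint cover above 1.35 rad and velocity of joint cover below 0.05 rad/s and z of each of prop_near, prop_end in the frame of saddle_seat below 0.004 m and distance between prop and saddle_seat below 0.018 m and linear speed of prop below 0.02 m/s); the robot touches nothing.
It fails at once if the cover is forced (more than 25 N on it) (contact force between anything else and cover above 25 N).
It fails at once if a bystander is disturbed (moved more than 30 mm) (distance of any of flask, coffee, driver from where it was at the start of the episode above 0.03 m).
It fails at once if the knob is wrenched against its stop (more than 35 N on the pin) (contact force between knob and knob_base above 35 N).
It also fails if it takes over 72 s, if anything falls off the work surface, if the arm or the gripper's body presses on something with over 40 N, if the wrist force passes 120 N, or if a joint passes its speed limit or range.

## Robot

A 6-joint arm with a two-finger parallel gripper is mounted at the origin on the work surface. World frame = base frame: x ahead of the robot, y to its left, z up, the work surface at z = 0. Lengths are in m, angles in degrees, forces in N, time in s.
With the tool pointing down it reaches from about 0.3 to 0.75 m from the base axis. Payload 8.5 kg.
Tool frame: the origin (TCP) lies at the very end of the fingers, on their centre line; the grasp point (between the pads) lies 19 mm behind it; x points along the fingers, y is the direction in which the jaws open and shut, and the axes are right-handed (so a half turn about x gives the same grasp; the last joint's range is limited). The gripper opens to 85 mm and grips with 20 to 120 N. Pads are 22 mm wide; open, the fingers measure 114 mm over their backs; the gripper's body (76 mm by 85 mm) begins 54 mm behind the grasp point. The pads swing forward as they close: fully open they stand 13 mm farther back than shut.
Start: joints at [-77.424, 21.807, 74.336, -0, 83.858, -12.336], TCP at [0.232, -0.499, 0.231] pointing down, gripper open.
Joint ranges: [-178.18, 178.18], [-50.72, 133.34], [12.68, 142.11], [-81.47, 261.47], [9.98, 163.14], [-165.26, 165.26]. Speed limits (degrees/s): [136.94, 136.94, 180, 180, 180, 180].

## Interface

Orientations are given as a 3x3 rotation matrix whose columns are the frame's x, y, z axes.
In Python, from rig import sensors, cams, env gives the robot as it stands.
- The arm moves only by the shell command python3 -m crank 'ROWS' [FORCE]. ROWS is a JSON object of lists of equal length, an entry for each row: "hand": the closure in counts, from 0 (fully open) to 255 (shut); "translation": the shift along the tool's x, y, z in m, a list of three; "dr": the turn, a rotation vector about the tool's x, y, z in rad, a list of three. A call has 1 to 5 rows; each row is the pose to reach, as a shift and turn from the pose commanded when the call began, along the tool's axes at that moment; what a row does not reach only later rows make up. A row lasts 1/10 s, in which the tool goes at most 50 mm and 8.59 degrees, less where a joint would pass 70% of its speed; a pose out of reach is approached as far as the arm can. A call with a gripper value outside its range is refused whole. The fingers move at their own pace and stop on an object; FORCE is the grip in N (left out, the last holds). Time passes only in rows, so rows that repeat a pose let the fingers close. It gives the time, the measured TCP pose, the force and the opening at its end, in the units of the state.
- sensors.observe(): the state, without advancing time (a new reading comes with each control period).
- cams.get_image(name): name is "side" or "top" or "wrist"; returns (picture, depth): 400x640x3 uint8, blue, green, red; 400x640 float32, m along the optical axis (not along the pixel's ray), 0 where there is no reading.
- cams.calibration(name): a dict with "vertical_fov" (degrees; the focal length in pixels is half the picture's height over the tangent of half this angle, whatever the lens; pixels are square), "cx", "cy" (the principal point, pixels), "extrinsics" (4x4, takes a point from camera to world coordinates). Camera axes: x right, y down, z forward; pixel columns grow to the right and rows downward; lengths in m; the calibration is good to about 2 mm. A picture is of the moment at which its call begins: read the wrist's pose just before it. calibration takes no time and is no camera call; for the wrist camera it gives the pose at the moment of the call.
- env.close_job(): hands the job in, once; it reports no verdict.
The state is a dict: "time_s": time; "q": joint angles; "qvel": joint speeds; "joint_efforts": joint torques, N m; "position": TCP position; "tool_rot": TCP orientation; "ft_force": force on the tool from outside, world axes, zero at the start; "wrist_torque": the same for the moment, N m; "grip_width": finger opening in m.
Only numpy, scipy, OpenCV 4.12 (cv2) and the standard library are available. Lean on these libraries where they do the work, as an engineer would, in place of code of your own. Each camera call takes 0.05 s, during which the arm holds its last target. There are 200 camera calls.

## Working session

There is one attempt and no reset: what is moved stays moved. The work goes in short steps, Python scripts to look and compute and a shell command to move; the robot and the scene stay as the last step left them, time stands still between calls to the robot, and variables do not carry over. Pictures are saved under pics/ and viewed, about 8 in all and at most 12, crops included, and the job is handed in when it is done.

```bash
ls; mkdir -p pics; python3 - <<'E'
from rig import sensors,cams
import cv2,numpy as np
print(sensors.observe())
for n in ("side","top"):
    im,d=cams.get_image(n); cv2.imwrite(f"pics/{n}0.png",im); np.savez(f"{n}0.npz",im=im,d=d); print(n,cams.calibration(n), (d>0).mean())
E
```

```text
pics
{'time_s': 0.0, 'q': array([-7.74251955e+01,  2.18420617e+01,  7.43872891e+01,  1.77681936e-03,
        8.38581542e+01, -1.23354087e+01]), 'qvel': array([-0.0812726 , -0.03792322, -0.06040619, -0.01995094,  0.02305033,
       -0.05491248]), 'joint_efforts': array([-7.93798536e-04, -4.48464954e+01, -2.31281054e+01, -1.49680013e-04,
        4.75980036e-03,  6.42844540e-06]), 'position': array([ 0.2315988 , -0.49852271,  0.23068682]), 'tool_rot': array([[-3.02409964e-04,  4.21194236e-01, -9.06970410e-01],
       [ 1.49732759e-03, -9.06969244e-01, -4.21194194e-01],
       [-9.99998833e-01, -1.48540514e-03, -3.56389212e-04]]), 'ft_force': array([ 0.22079287, -0.34962254,  0.39603093]), 'wrist_torque': array([ 0.05843754,  0.00027691, -0.03863854]), 'grip_width': 0.0851963621352176}
side {'vertical_fov': 42.16668109350051, 'cx': 330.3140036404313, 'cy': 203.183826012644, 'extrinsics': array([[-0.89326576, -0.26827619,  0.36069955, -0.03344636],
       [-0.44931733,  0.5082265 , -0.73472428,  1.25426459],
       [ 0.01379196, -0.8183726 , -0.57452247,  1.03052111],
       [ 0.        ,  0.        ,  0.        ,  1.        ]])} 0.99610546875
top {'vertical_fov': 51.38389981344996, 'cx': 318.0621382034132, 'cy': 199.60161627919447, 'extrinsics': array([[-0.06732454, -0.9767002 ,  0.20377469,  0.30162278],
       [-0.99772325,  0.06671662, -0.0098595 ,  0.05978786],
       [-0.00396538, -0.20397453, -0.97896816,  1.2936113 ],
       [ 0.        ,  0.        ,  0.        ,  1.        ]])} 0.99591015625
```

View pics/top0.png

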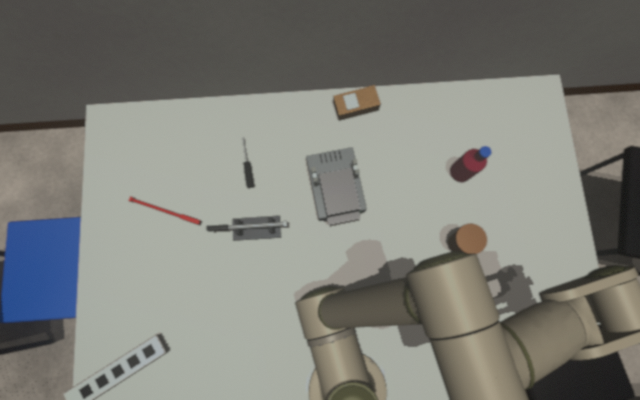

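View pics/side0.png

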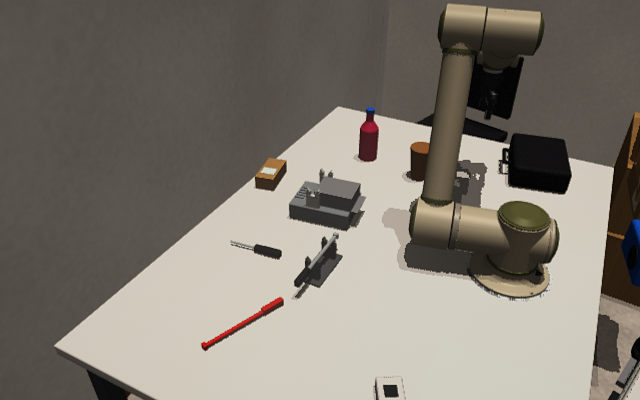

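The top view shows the charger at about (336,185) with its lip toward the robot. The cradle and bar are at (250,228), with the handle at the left (+y). The red bar is a decoy. Next I'll measure with the depth images.

```bash
cat > h.py <<'E'
import numpy as np, cv2
from rig import sensors,cams
def cloud(n,im=None,d=None,c=None):
    if d is None:
        c=cams.calibration(n); im,d=cams.get_image(n)
    c=c or cams.calibration(n)
    f=d.shape[0]/2/np.tan(np.radians(c["vertical_fov"])/2)
    v,u=np.mgrid[:d.shape[0],:d.shape[1]]
    p=np.stack([(u-c["cx"])/f*d,(v-c["cy"])/f*d,d],-1)
    E=np.array(c["extrinsics"]); P=p@E[:3,:3].T+E[:3,3]; P[d<=0]=np.nan
    return im,P
def rect(xy):
    (c,s,a)=cv2.minAreaRect(xy.astype(np.float32)); return np.round(c,4),np.round(s,4),round(a,2)
def tcp():
    s=sensors.observe(); return np.array(s["position"]),np.array(s["tool_rot"]),s
E
python3 - <<'E'
from h import *
for n in ("top","side"):
    z=np.load(n+"0.npz"); im,P=cloud(n,z["im"],z["d"])
    tab=P[(abs(P[...,2])<.03)&(P[...,0]>.2)&(P[...,0]<.9)]; print(n,"table z",np.nanmedian(tab[:,2]))
    X,Y,Z=P[...,0],P[...,1],P[...,2]
    R=(X>.4)&(X<.85)
    def show(nm,m):
        q=P[m]; print(nm,len(q),rect(q[:,:2]) if len(q)>5 else "", np.round(np.median(q,0),4) if len(q) else "")
    ch=R&(Y>-.1)&(Y<.16)
    show("deck+",ch&(Z>.045)&(Z<.2)); show("deck",ch&(Z>.05)&(Z<.07)); show("cover top",ch&(Z>.105)&(Z<.12)&(X<.75)); show("saddle",ch&(Z>.12)&(Z<.14))
    cr=(X>.35)&(X<.65)&(Y>.12)&(Y<.40)
    show("cradle",cr&(Z>.004)&(Z<.02)); show("bar",cr&(Z>.04)&(Z<.09))
    hsv=cv2.cvtColor(im,cv2.COLOR_BGR2HSV)
    show("barhandle",cr&(Z>.05)&(Z<.09)&(Y>.29))
    show("flask",(X>.4)&(X<.9)&(Y<-.2)&(Y>-.5)&(Z>.03)&(Z<.25))
    show("driver",(X>.6)&(Y>.19)&(Y<.35)&(Z>.006)&(Z<.06))
E
```

```text
top table z -0.00018645402677730516
deck+ 3515 (array([0.666 , 0.0301]), array([0.2559, 0.3694]), 89.36) [ 0.5926 -0.0118  0.0654]
deck 1773 (array([0.6667, 0.0272]), array([0.2551, 0.3704]), 88.28) [ 0.6497 -0.0025  0.0599]
cover top 1468 (array([ 0.5768, -0.0154]), array([0.1402, 0.1357]), 7.41) [ 0.572  -0.0167  0.1106]
saddle 52 (array([ 0.6308, -0.0087]), array([0.0425, 0.1358]), 7.24) [0.6354 0.0484 0.1247]
cradle 1125 (array([0.5002, 0.2595]), array([0.2993, 0.2787]), 0.08) [0.4869 0.2515 0.0066]
bar 498 (array([0.4936, 0.2641]), array([0.2383, 0.0437]), 89.74) [0.493  0.2842 0.0622]
barhandle 208 (array([0.4955, 0.3365]), array([0.093 , 0.0408]), 86.85) [0.493  0.333  0.0657]
flask 1340 (array([ 0.5294, -0.3926]), array([0.0864, 0.2726]), 82.0) [ 0.6057 -0.3933  0.1264]
driver 798 (array([0.9093, 0.2703]), array([0.1592, 0.6162]), 89.89) [1.2093 0.2654 0.0241]
side table z -0.0013980272261240323
deck+ 2359 (array([0.6631, 0.0302]), array([0.2538, 0.3755]), 89.32) [0.5791 0.0249 0.079 ]
deck 933 (array([0.6621, 0.033 ]), array([0.3737, 0.2544]), 0.3) [0.594  0.0348 0.0587]
cover top 744 (array([ 0.5746, -0.0114]), array([0.1472, 0.1445]), 7.08) [ 0.5706 -0.0104  0.1093]
saddle 29 (array([ 0.6251, -0.0051]), array([0.0414, 0.1374]), 6.18) [0.6339 0.0511 0.1233]
cradle 537 (array([0.4997, 0.2623]), array([0.2997, 0.269 ]), 1.35) [0.4757 0.2547 0.0073]
bar 583 (array([0.4891, 0.2675]), array([0.0457, 0.2457]), 0.05) [0.4866 0.2938 0.0595]
barhandle 268 (array([0.4841, 0.3395]), array([0.0435, 0.1012]), 7.18) [0.4868 0.3347 0.0623]
flask 946 (array([ 0.5276, -0.3867]), array([0.0898, 0.2658]), 83.42) [ 0.6077 -0.3883  0.1117]
driver 798 (array([0.9226, 0.2988]), array([0.1585, 0.6008]), 84.22) [1.2053 0.2711 0.0238]
```

```bash
Q='python3 -m crank'
python3 -m crank '{"hand":[0,0,0,0],"translation":[[-0.19,0,0],[-0.19,0,0],[-0.19,0,0],[-0.19,0,0]],"dr":[[0,0,0],[0,0,0],[0,0,0],[0,0,0]]}'
python3 -m crank '{"hand":[0,0,0,0,0],"translation":[[0,-0.16,-0.173],[0,-0.16,-0.173],[0,-0.16,-0.173],[0,-0.16,-0.173],[0,-0.16,-0.173]],"dr":[[0,0,0],[0,0,0],[0,0,0],[0,0,0],[0,0,0]]}'
python3 -m crank '{"hand":[0,0,0,0,0],"translation":[[0,-0.16,-0.173],[0,-0.16,-0.173],[0,-0.16,-0.173],[0,-0.16,-0.173],[0,-0.16,-0.173]],"dr":[[0,0,0],[0,0,0],[0,0,0],[0,0,0],[0,0,0]]}'
python3 -m crank '{"hand":[0,0,0,0,0],"translation":[[0,-0.16,-0.173],[0,-0.16,-0.173],[0,-0.16,-0.173],[0,-0.16,-0.173],[0,-0.16,-0.173]],"dr":[[-0.57,0,0],[-0.57,0,0],[-0.57,0,0],[-0.57,0,0],[-0.57,0,0]]}'
python3 -m crank '{"hand":[0,0,0,0,0],"translation":[[0,0,0],[0,0,0],[0,0,0],[0,0,0],[0,0,0]],"dr":[[-0.566,0,0],[-0.566,0,0],[-0.566,0,0],[-0.566,0,0],[-0.566,0,0]]}'
python3 - <<'E'
from h import *
c=cams.calibration("wrist"); im,d=cams.get_image("wrist"); cv2.imwrite("pics/w1.png",im); np.savez("w1.npz",im=im,d=d,E=c["extrinsics"])
print(c); p,R,s=tcp(); print(p,R,s["q"],s["time_s"])
E
```

```text
time_s: 0.5
position: [0.2316, -0.4984, 0.4242]
tool_rot: [[0.0, 0.421, -0.907], [-0.002, -0.907, -0.421], [-1.0, 0.002, 0.0]]
ft_force: [-0.3, -0.4, -0.9]
grip_width: 0.0855
time_s: 1.0
position: [0.3216, -0.2781, 0.4215]
tool_rot: [[0.0, 0.422, -0.907], [0.0, -0.907, -0.422], [-1.0, 0.0, -0.0]]
ft_force: [0.6, 0.4, -0.4]
grip_width: 0.0856
time_s: 1.5
position: [0.4109, -0.0602, 0.4213]
tool_rot: [[-0.0, 0.423, -0.906], [0.0, -0.906, -0.423], [-1.0, -0.0, -0.0]]
ft_force: [0.7, -0.6, -0.0]
grip_width: 0.0854
time_s: 2.0
position: [0.5005, 0.158, 0.4207]
tool_rot: [[-0.001, 0.847, -0.532], [0.0, -0.532, -0.847], [-1.0, -0.001, 0.0]]
ft_force: [0.3, -1.4, 0.9]
grip_width: 0.0854
time_s: 2.5
position: [0.5002, 0.1552, 0.421]
tool_rot: [[-0.001, 1.0, 0.001], [-0.0, 0.001, -1.0], [-1.0, -0.001, 0.0]]
ft_force: [0.2, -0.6, -0.1]
grip_width: 0.0853
{'vertical_fov': 69.00627717715882, 'cx': 318.0834030495994, 'cy': 201.26204147621036, 'extrinsics': array([[ 9.99998822e-01,  1.52922883e-03,  1.31738636e-04,
         5.00774453e-01],
       [ 1.50467678e-03, -9.59748720e-01, -2.80856068e-01,
         2.27132580e-01],
       [-3.03057208e-04,  2.80855935e-01, -9.59749890e-01,
         5.63089759e-01],
       [ 0.00000000e+00,  0.00000000e+00,  0.00000000e+00,
         1.00000000e+00]])}
[0.50017976 0.15512811 0.421032  ] [[-6.80987341e-04  9.99996338e-01 -2.61906239e-03]
 [-5.94094256e-05 -2.61910345e-03 -9.99996568e-01]
 [-9.99999766e-01 -6.80829407e-04  6.11927843e-05]] [ 4.26529035e+00  1.58031883e+01  5.28703132e+01 -5.28904425e-04
  1.11365661e+02  4.41516041e+00] 2.55
```

View pics/w1.png

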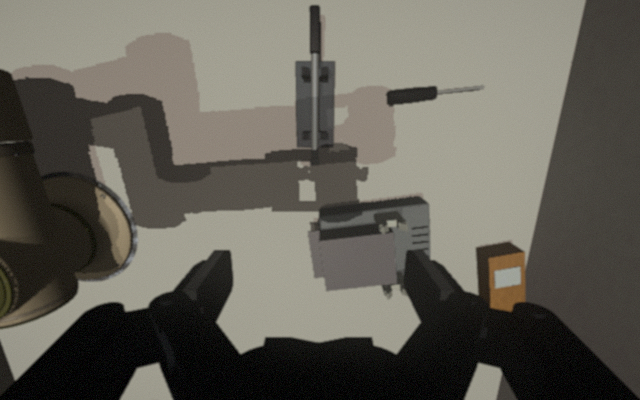

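The wrist view shows the bar upright at u≈315, with the handle at v 8–55 and the collar near v 155. The charger is at about (370,243) with its lip toward the left. I'll measure both from this cloud.

```bash
python3 - <<'E'
from h import *
z=np.load("w1.npz"); c=cams.calibration("wrist"); c["extrinsics"]=z["E"]
im,P=cloud("wrist",z["im"],z["d"],c); X,Y,Z=P[...,0],P[...,1],P[...,2]
def show(nm,m):
    q=P[m]; print(nm,len(q),rect(q[:,:2]) if len(q)>5 else "", np.round(np.median(q,0),4) if len(q) else "")
cr=(X>.45)&(X<.53)&(Y>.12)&(Y<.42)
g=im.max(-1)
for nm,lo,hi in(("bar all",.12,.42),("rod",.2,.26),("handle",.305,.36)):
    m=cr&(Z>.045)&(Z<.09)&(Y>lo)&(Y<hi); show(nm,m)
m=cr&(Z>.055)&(Z<.09)
for y in np.arange(.15,.40,.01):
    k=m&(abs(Y-y)<.005)
    if k.sum()>3: print(round(y,3),k.sum(),np.round(np.c_[P[k].min(0),np.median(P[k],0),P[k].max(0)][[0,2]].ravel(),4),int(np.median(g[k])))
show("cradle plate",(X>.42)&(X<.56)&(Y>.15)&(Y<.36)&(Z>.004)&(Z<.02))
ch=(X>.42)&(X<.75)&(Y>-.14)&(Y<.1)
show("cover top",ch&(Z>.107)&(Z<.116)&(X<.625)); show("saddle",ch&(Z>.118)&(Z<.14)); show("box",ch&(Z>.05)&(Z<.07)&(X<.74)); show("lip",ch&(Z>.055)&(Z<.072)&(X<.52))
for s in(-1,1):
    k=ch&(Z>.118)&(Z<.14)&((Y+.01)*s>0); show("sad%d"%s,k)
E
```

```text
bar all 1659 (array([0.495 , 0.2659]), array([0.043 , 0.2399]), 0.06) [0.4955 0.2898 0.0626]
rod 292 (array([0.4948, 0.2294]), array([0.0586, 0.0423]), 89.74) [0.4955 0.2257 0.0606]
handle 378 (array([0.4947, 0.3325]), array([0.0144, 0.0545]), 0.2) [0.4956 0.3342 0.0659]
0.15 59 [0.4868 0.4954 0.5023 0.0619 0.0634 0.0654] 54
0.16 43 [0.4884 0.4954 0.5023 0.0552 0.0602 0.0632] 48
0.17 41 [0.4903 0.4954 0.5006 0.0562 0.0607 0.063 ] 52
0.18 39 [0.4903 0.4955 0.5006 0.0558 0.0605 0.0633] 95
0.19 95 [0.474  0.4955 0.5155 0.0563 0.063  0.0746] 61
0.2 119 [0.4736 0.4955 0.5158 0.0552 0.0636 0.0746] 53
0.21 42 [0.4904 0.4955 0.5005 0.0574 0.0605 0.0629] 97
0.22 42 [0.4905 0.4955 0.5005 0.0568 0.0606 0.0632] 98
0.23 41 [0.4905 0.4955 0.5005 0.0571 0.0608 0.0631] 100
0.24 48 [0.4905 0.4955 0.5005 0.0562 0.0607 0.0628] 101
0.25 42 [0.4906 0.4956 0.5005 0.0571 0.0611 0.0634] 100
0.26 48 [0.4906 0.4956 0.5004 0.057  0.0607 0.0636] 113
0.27 42 [0.4907 0.4956 0.5004 0.0568 0.0605 0.0626] 117
0.28 48 [0.4907 0.4956 0.5004 0.0576 0.0607 0.063 ] 118
0.29 140 [0.4735 0.4956 0.5165 0.0551 0.0642 0.0743]
[... 513 characters left out ...]
8 0.4951 0.5003 0.0654 0.0658 0.0673] 88
cradle plate 2312 (array([0.4951, 0.2453]), array([0.1488, 0.0701]), 89.85) [0.5022 0.2482 0.0077]
cover top 3538 (array([ 0.5646, -0.0095]), array([0.1207, 0.1363]), 0.09) [ 0.5679 -0.0121  0.1105]
saddle 178 (array([ 0.6306, -0.0082]), array([0.0427, 0.1368]), 6.76) [0.6286 0.0512 0.1237]
box 3323 (array([ 0.5996, -0.0069]), array([0.2272, 0.1418]), 7.33) [0.6467 0.0315 0.0598]
lip 630 (array([ 0.4984, -0.0103]), array([0.129 , 0.0365]), 86.18) [ 0.5008 -0.0066  0.0622]
sad-1 62 (array([ 0.6369, -0.0698]), array([0.0369, 0.0132]), 5.64) [ 0.6263 -0.0696  0.1228]
sad1 116 (array([0.6233, 0.0537]), array([0.0427, 0.0126]), 6.22) [0.6342 0.0546 0.1238]
```

```bash
python3 -m crank '{"hand":[0,0,0,0,0],"translation":[[0.1,-0.005,-0.2],[0.1,-0.005,-0.2],[0.1,-0.005,-0.2],[0.1,-0.005,-0.2],[0.1,-0.005,-0.2]],"dr":[[0,0,0],[0,0,0],[0,0,0],[0,0,0],[0,0,0]]}'
python3 -m crank '{"hand":[0,0,0,0,0],"translation":[[0.2,0,0],[0.2,0,0],[0.2,0,0],[0.2,0,0],[0.2,0,0]],"dr":[[0,0,0],[0,0,0],[0,0,0],[0,0,0],[0,0,0]]}'
python3 - <<'E'
from h import *
p,R,s=tcp(); c=cams.calibration("wrist"); im,P=cloud("wrist"); X,Y,Z=[P[...,i] for i in range(3)]
print(p,R.round(4),s["q"])
m=(X>.45)&(X<.54)&(Y>.3)&(Y<.42)&(Z>.055)&(Z<.08); q=P[m]; print(len(q),rect(q[:,:2]),np.median(q,0)); cv2.imwrite("pics/w2.png",im)
E
```

```text
time_s: 3.05
position: [0.494, 0.358, 0.3185]
tool_rot: [[-0.004, 1.0, -0.001], [-0.001, -0.001, -1.0], [-1.0, -0.004, 0.001]]
ft_force: [0.7, -1.0, -0.9]
grip_width: 0.0853
time_s: 3.55
position: [0.4922, 0.3537, 0.1152]
tool_rot: [[-0.012, 1.0, -0.003], [-0.005, -0.003, -1.0], [-1.0, -0.012, 0.005]]
ft_force: [-0.7, 0.1, 0.6]
grip_width: 0.0854
[0.49221266 0.35367305 0.11518666] [[-0.0119  0.9999 -0.0029]
 [-0.0055 -0.003  -1.    ]
 [-0.9999 -0.0119  0.0055]] [ 2.45209970e+01  3.34133042e+01  7.44731668e+01 -1.48555333e-03
  7.28643169e+01  2.46895694e+01]
2738 (array([0.4947, 0.3436]), array([0.044 , 0.0871]), 0.02) [0.49505488 0.34536293 0.06593765]
```

```bash
python3 -m crank '{"hand":[0,0],"translation":[[0,0,0],[0,0,0]],"dr":[[0,0,0],[0,0,0]]}'
python3 - <<'E'
from h import *
p,R,s=tcp(); im,P=cloud("wrist"); X,Y,Z=[P[...,i] for i in range(3)]
print(p,R.round(4))
m=(X>.48)&(X<.51)&(Y>.327)&(Y<.42)&(Z>.055)&(Z<.08); q=P[m]; print(len(q),rect(q[:,:2]),np.median(q,0))
E
```

```text
time_s: 3.8
position: [0.4965, 0.3557, 0.1244]
tool_rot: [[0.005, 1.0, -0.001], [0.002, -0.001, -1.0], [-1.0, 0.005, -0.002]]
ft_force: [-0.3, -0.4, 0.3]
grip_width: 0.0853
[0.49647362 0.35574622 0.12442342] [[ 4.9e-03  1.0e+00 -7.0e-04]
 [ 2.2e-03 -8.0e-04 -1.0e+00]
 [-1.0e+00  4.9e-03 -2.2e-03]]
1739 (array([0.4947, 0.3571]), array([0.0159, 0.0601]), 0.3) [0.49514386 0.35931824 0.0662062 ]
```

```bash
python3 -m crank '{"hand":[0,0,0,0,0],"translation":[[0.03,0,-0.0015],[0.06,0,-0.0015],[0.083,0,-0.0015],[0.083,0,-0.0015],[0.083,0,-0.0015]],"dr":[[0,0,0],[0,0,0],[0,0,0],[0,0,0],[0,0,0]]}'
python3 -m crank '{"hand":[255,255,255,255,255],"translation":[[0,0,0],[0,0,0],[0,0,0],[0,0,0],[0,0,0]],"dr":[[0,0,0],[0,0,0],[0,0,0],[0,0,0],[0,0,0]]}' 110
python3 -m crank '{"hand":[255,255,255,255,255],"translation":[[0,0,0],[0,0,0],[0,0,0],[0,0,0],[0,0,0]],"dr":[[0,0,0],[0,0,0],[0,0,0],[0,0,0],[0,0,0]]}' 110
```

```text
time_s: 4.35
position: [0.496, 0.357, 0.04]
tool_rot: [[0.002, 1.0, -0.0], [0.001, -0.0, -1.0], [-1.0, 0.002, -0.001]]
ft_force: [0.2, 0.3, 0.8]
grip_width: 0.0852
time_s: 4.85
position: [0.4952, 0.3567, 0.0386]
tool_rot: [[0.0, 1.0, 0.0], [0.0, 0.0, -1.0], [-1.0, 0.0, -0.0]]
ft_force: [3.0, -0.7, 3.5]
grip_width: 0.014
time_s: 5.35
position: [0.4955, 0.3567, 0.0386]
tool_rot: [[0.001, 1.0, 0.0], [0.0, 0.0, -1.0], [-1.0, 0.001, -0.0]]
ft_force: [0.9, -0.5, 4.2]
grip_width: 0.0143
```

```bash
python3 -m crank '{"hand":[255,255,255,255,255],"translation":[[-0.02,0,0],[-0.06,0,0],[-0.1,0,0],[-0.14,0,0],[-0.17,0,0]],"dr":[[0,0,0],[0,0,0],[0,0,0],[0,0,0],[0,0,0]]}' 110
python3 -m crank '{"hand":[255,255,255,255,255],"translation":[[0,-0.01,0.03],[0,-0.02,0.06],[0,-0.03,0.09],[0,-0.04,0.12],[0,-0.04,0.14]],"dr":[[0,0,0],[0,0,0],[0,0,0],[0,0,0],[0,0,0]]}' 110
python3 -m crank '{"hand":[255,255,255,255,255],"translation":[[0,-0.01,0.03],[0,-0.02,0.06],[0,-0.02,0.09],[0,-0.02,0.12],[0,-0.0205,0.134]],"dr":[[0,0,0],[-0.05,0,0],[-0.1,0,0],[-0.115,0,0],[-0.115,0,0]]}' 110
python3 -m crank '{"hand":[255,255,255],"translation":[[0,0,0],[0,0,0],[0,0,0]],"dr":[[0,0,0],[0,0,0],[0,0,0]]}' 110
python3 - <<'E'
from h import *
p,R,s=tcp(); print(p,R.round(4),s["q"])
c=cams.calibration("wrist"); im,P=cloud("wrist"); np.savez("w3.npz",im=im,P=P); cv2.imwrite("pics/w3.png",im)
L=((P-p)@R)  # tool coords
m=(abs(L[...,1])<.012)&(L[...,0]>-.045)&(L[...,0]<.02)&(L[...,2]>0.035)&(L[...,2]<.21); q=L[m]; 
for z in np.arange(.03,.21,.02):
    k=q[abs(q[:,2]-z)<.006]
    if len(k)>5: print("rod z %.2f n%d mid y %.4f top x %.4f"%(z,len(k),(k[:,1].min()+k[:,1].max())/2,np.percentile(k[:,0],5)))
# yaw from w1
z=np.load("w1.npz"); c["extrinsics"]=z["E"]; im,P=cloud("wrist",z["im"],z["d"],c); X,Y,Z=[P[...,i] for i in range(3)]
m=(X>.5)&(X<.72)&(Y>.04)&(Y<.1)&(Z>.052)&(Z<.066)
e=[]
for x in np.arange(.53,.70,.01):
    k=m&(abs(X-x)<.005); e.append((x,Y[k].max()))
e=np.array(e); f=np.polyfit(e[:,0],e[:,1],1); print("side edge yaw",np.degrees(np.arctan(f[0])),"resid",np.std(e[:,1]-np.polyval(f,e[:,0])), "y at .6303",np.polyval(f,.6303))
m=(X>.6)&(X<.74)&(Y>-.08)&(Y<.065)&(Z>.052)&(Z<.066)
e=np.array([(y,X[m&(abs(Y-y)<.005)].max()) for y in np.arange(-.06,.06,.01)]); f=np.polyfit(e[:,0],e[:,1],1); print("rear yaw",-np.degrees(np.arctan(f[0])),np.polyval(f,0.0),np.std(e[:,1]-np.polyval(f,e[:,0])))
m=(Z>.058)&(Z<.068)&(X>.46)&(X<.515)&(abs(Y)<.06)
e=np.array([(y,X[m&(abs(Y-y)<.004)].min()) for y in np.arange(-.05,.035,.01)]); f=np.polyfit(e[:,0],e[:,1],1); print("lip",-np.degrees(np.arctan(f[0])),np.polyval(f,-.025),np.std(e[:,1]-np.polyval(f,e[:,0])))
E
```

```text
time_s: 5.85
position: [0.495, 0.3568, 0.2103]
tool_rot: [[0.0, 1.0, 0.0], [0.001, 0.0, -1.0], [-1.0, 0.0, -0.001]]
ft_force: [0.1, 0.3, -1.4]
grip_width: 0.0138
time_s: 6.35
position: [0.4535, 0.2153, 0.2078]
tool_rot: [[-0.002, 1.0, -0.0], [-0.0, -0.0, -1.0], [-1.0, -0.002, 0.0]]
ft_force: [-0.1, 0.7, -1.3]
grip_width: 0.014
time_s: 6.85
position: [0.4341, 0.081, 0.2078]
tool_rot: [[-0.002, 0.994, 0.113], [0.0, 0.113, -0.994], [-1.0, -0.001, -0.001]]
ft_force: [-0.3, 1.1, -2.0]
grip_width: 0.0143
time_s: 7.15
position: [0.4345, 0.0834, 0.2081]
tool_rot: [[-0.001, 0.993, 0.116], [0.0, 0.116, -0.993], [-1.0, -0.001, -0.0]]
ft_force: [0.2, -0.4, -1.7]
grip_width: 0.0146
[0.43450371 0.08343904 0.20809137] [[-6.000e-04  9.933e-01  1.155e-01]
 [ 4.000e-04  1.155e-01 -9.933e-01]
 [-1.000e+00 -6.000e-04 -5.000e-04]] [-4.54354537e+00  1.22504018e+01  9.25835877e+01  2.22766589e-02
  7.52047883e+01 -1.11821143e+01]
side edge yaw 7.458872828222065 resid 0.00022352212952994805 y at .6303 0.06810555944128097
rear yaw -18.86435823135352 0.7012814340678806 0.014462858341511408
lip -2.3132703262488117 0.4882798419107781 0.006694509289421985
```

View pics/w3.png

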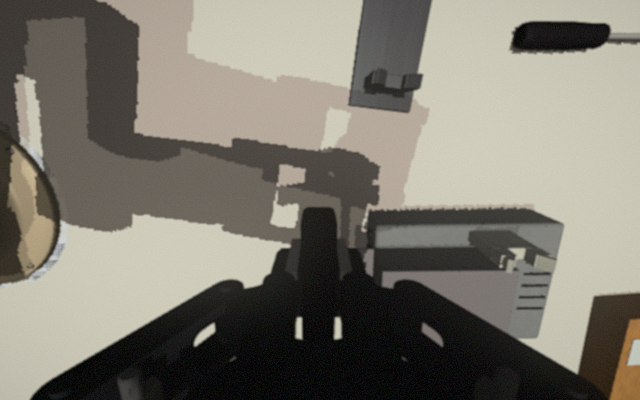

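The handle is held at (320,230), the rod is hidden behind the gripper, and the charger's edges line up with the tool. I'll check the rod's pose in the hand from the fixed cameras.

```bash
python3 -m crank '{"hand":[255,255],"translation":[[0,0,0],[0,0,0]],"dr":[[-0.01,0,0],[-0.01,0,0]]}' 110
cat >> h.py <<'E'
def rod(n):
    p,R,s=tcp(); im,P=cloud(n); L=(P-p)@R
    m=(abs(L[...,1])<.03)&(L[...,0]>-.06)&(L[...,0]<.05)&(L[...,2]>.04)&(L[...,2]<.21); q=L[m]
    for z in np.arange(.05,.21,.02):
        k=q[abs(q[:,2]-z)<.01]
        if len(k)>4: print(n,"z %.2f n%d y %.4f..%.4f topx %.4f med %.4f"%(z,len(k),k[:,1].min(),k[:,1].max(),np.percentile(k[:,0],10),np.median(k[:,0])))
    print("end z",q[:,2].max()); return im
E
python3 - <<'E'
from h import *
cv2.imwrite("pics/s4.png",rod("side")); rod("top"); print(tcp()[:2])
E
```

```text
time_s: 7.4
position: [0.4346, 0.0831, 0.2083]
tool_rot: [[-0.0, 0.992, 0.126], [0.0, 0.126, -0.992], [-1.0, -0.0, -0.0]]
ft_force: [-0.1, 0.1, -1.1]
grip_width: 0.0138
side z 0.09 n7 y -0.0108..-0.0082 topx -0.0217 med -0.0178
side z 0.17 n6 y -0.0099..-0.0041 topx -0.0227 med -0.0200
side z 0.19 n15 y -0.0111..0.0021 topx -0.0220 med -0.0198
end z 0.2084685192409916
top z 0.09 n34 y -0.0057..0.0056 topx -0.0240 med -0.0216
top z 0.11 n34 y -0.0060..0.0049 topx -0.0238 med -0.0211
top z 0.13 n35 y -0.0060..0.0054 topx -0.0237 med -0.0209
top z 0.15 n38 y -0.0062..0.0059 topx -0.0242 med -0.0214
top z 0.17 n34 y -0.0061..0.0051 topx -0.0243 med -0.0207
top z 0.19 n37 y -0.0063..0.0054 topx -0.0231 med -0.0214
end z 0.20939328275903957
(array([0.43466828, 0.08290337, 0.20830658]), array([[-5.47061978e-05,  9.92136475e-01,  1.25160746e-01],
       [ 4.92656140e-05,  1.25160749e-01, -9.92136475e-01],
       [-9.99999997e-01, -4.81098933e-05, -5.57252813e-05]]))
```

```bash
python3 -m crank '{"hand":[255,255,255,255,255],"translation":[[0.045,0,0.002],[0.09,0,0.002],[0.135,0,0.002],[0.175,0,0.002],[0.184,0,0.002]],"dr":[[0,0,0],[0,0,0],[0,0,0],[0,0,0],[0,0,0]]}' 110
python3 -m crank '{"hand":[255,255,255,255,255],"translation":[[0,0,0],[0,0.016,0],[0,0.032,0],[0,0.048,0],[0,0.048,0]],"dr":[[0,0,0],[0,0,0],[0,0,0],[0,0,0],[0,0,0]]}' 110
python3 -m crank '{"hand":[255],"translation":[[0,0,0]],"dr":[[0,0,0]]}' 110
python3 - <<'E'
from h import *
print(tcp()[0]); im=rod("side"); top=rod("top"); a=cv2.resize(im[130:270,250:400],None,fx=4,fy=4,interpolation=2); cv2.imwrite("pics/s5.png",a)
E
```

```text
time_s: 8.0
position: [0.4332, 0.0808, 0.0215]
tool_rot: [[-0.006, 0.992, 0.125], [0.001, 0.125, -0.992], [-1.0, -0.006, -0.001]]
ft_force: [-0.6, -0.0, -1.1]
grip_width: 0.0143
time_s: 8.5
position: [0.4855, 0.0867, 0.0267]
tool_rot: [[0.006, 0.992, 0.125], [-0.0, 0.125, -0.992], [-1.0, 0.006, 0.001]]
ft_force: [-0.3, 0.2, -1.3]
grip_width: 0.0143
time_s: 8.6
position: [0.4828, 0.0867, 0.0257]
tool_rot: [[0.002, 0.992, 0.125], [-0.0, 0.125, -0.992], [-1.0, 0.002, 0.0]]
ft_force: [-0.9, 0.1, -0.7]
grip_width: 0.0143
[0.48277419 0.0866809  0.02571542]
side z 0.05 n29 y -0.0299..0.0110 topx -0.0214 med 0.0269
side z 0.07 n27 y -0.0280..-0.0074 topx 0.0081 med 0.0275
side z 0.09 n13 y -0.0295..-0.0106 topx 0.0243 med 0.0289
side z 0.11 n12 y -0.0287..0.0032 topx -0.0284 med 0.0254
side z 0.13 n25 y -0.0298..0.0058 topx -0.0379 med 0.0272
side z 0.15 n23 y -0.0294..0.0041 topx -0.0365 med -0.0208
side z 0.17 n10 y -0.0287..-0.0042 topx -0.0226 med 0.0250
side z 0.19 n40 y -0.0279..0.0019 topx -0.0208 med 0.0261
end z 0.209700076359552
top z 0.05 n12 y -0.0029..0.0276 topx -0.0355 med -0.0278
top z 0.07 n43 y -0.0296..-0.0024 topx -0.0373 med 0.0245
top z 0.09 n111 y -0.0296..0.0125 topx -0.0399 med 0.0207
top z 0.11 n114 y -0.0296..0.0128 topx -0.0405 med -0.0060
top z 0.13 n110 y -0.0296..0.0123 topx -0.0401 med -0.0071
top z 0.15 n114 y -0.0299..0.0128 topx -0.0409 med -0.0064
top z 0.17 n122 y -0.0297..0.0297 topx -0.0356 med 0.0204
top z 0.19 n114 y -0.0289..0.0284 topx -0.0302 med 0.0233
end z 0.2097176842813715
```

View pics/s5.png

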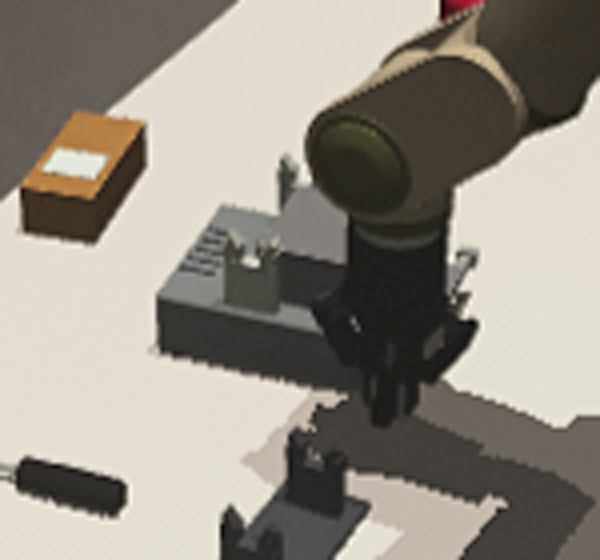

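```bash
python3 -m crank '{"hand":[255,255,255,255,255],"translation":[[-0.008,0,0],[-0.016,0,0],[-0.024,0,0],[-0.032,0,0],[-0.032,0,0]],"dr":[[0,0,0],[0,0,0],[0,0,0],[0,0,0],[0,0,0]]}' 115
python3 - <<'E'
from h import *
print(tcp()[0])
for n in("top",):
    im,P=cloud(n); H=np.array([.6363,-.0073,.06]); Rc=np.array([[.9921,-.1253,0],[.1253,.9921,0],[0,0,1]]); C=(P-H)@Rc
    for x in np.arange(-.19,0,.01):
        k=C[(abs(C[...,0]-x)<.005)&(abs(C[...,1])<.04)]
        if len(k)>4: print("%.3f %.4f n%d"%(x,np.nanmedian(k[:,2]),len(k)))
E
```

```text
time_s: 9.2
position: [0.483, 0.0866, 0.0575]
tool_rot: [[0.002, 0.992, 0.125], [-0.0, 0.125, -0.992], [-1.0, 0.002, 0.0]]
ft_force: [0.7, -0.2, -2.0]
grip_width: 0.0141
[0.48297592 0.08661398 0.05752388]
-0.190 -0.0602 n83
-0.180 -0.0606 n79
-0.170 -0.0604 n81
-0.160 -0.0598 n80
-0.150 -0.0586 n123
-0.140 0.0212 n142
-0.130 0.0242 n101
-0.120 0.0623 n127
-0.110 0.0677 n81
-0.100 0.0663 n77
-0.090 0.0646 n77
-0.080 0.0636 n81
-0.070 0.0622 n82
-0.060 0.0603 n84
-0.050 0.0593 n90
-0.040 0.0578 n89
-0.030 0.0561 n88
-0.020 0.0549 n87
-0.010 0.0531 n86
```

```bash
python3 -m crank '{"hand":[255,255,255,255,255],"translation":[[-0.016,0.002,0],[-0.032,0.007,0],[-0.046,0.015,0],[-0.059,0.028,0],[-0.069,0.041,0]],"dr":[[0,0,0],[0,0,0],[0,0,0],[0,0,0],[0,0,0]]}' 115
python3 -m crank '{"hand":[255,255,255,255,255],"translation":[[-0.003,0.015,0],[-0.005,0.03,0],[-0.005,0.045,0],[-0.005,0.06,0],[-0.005,0.06,0]],"dr":[[0,0,0],[0,0,0],[0,0,0],[0,0,0],[0,0,0]]}' 115
python3 - <<'E'
from h import *
print(tcp()[0]); im,P=cloud("side"); cv2.imwrite("pics/s6.png",cv2.resize(im[100:270,240:420],None,fx=4,fy=4,interpolation=2)[:600]); rod("top")
E
```

```text
time_s: 9.75
position: [0.5233, 0.0918, 0.1257]
tool_rot: [[-0.001, 0.992, 0.125], [0.0, 0.125, -0.992], [-1.0, -0.001, -0.0]]
ft_force: [-1.9, -0.6, -2.1]
grip_width: 0.0141
time_s: 10.25
position: [0.5836, 0.0992, 0.1296]
tool_rot: [[-0.0, 0.992, 0.125], [-0.0, 0.125, -0.992], [-1.0, -0.0, -0.0]]
ft_force: [-0.0, 0.1, -1.7]
grip_width: 0.0143
[0.58358825 0.0992015  0.12958137]
top z 0.07 n48 y -0.0080..0.0184 topx -0.0590 med -0.0543
top z 0.09 n65 y -0.0069..0.0229 topx -0.0586 med -0.0552
top z 0.11 n68 y -0.0060..0.0288 topx -0.0589 med -0.0556
top z 0.13 n59 y -0.0067..0.0199 topx -0.0588 med -0.0550
top z 0.15 n72 y -0.0071..0.0289 topx -0.0596 med -0.0554
top z 0.17 n43 y -0.0063..0.0257 topx -0.0531 med -0.0206
top z 0.19 n30 y -0.0069..0.0162 topx -0.0248 med -0.0203
end z 0.20999894166371952
```

View pics/s6.png

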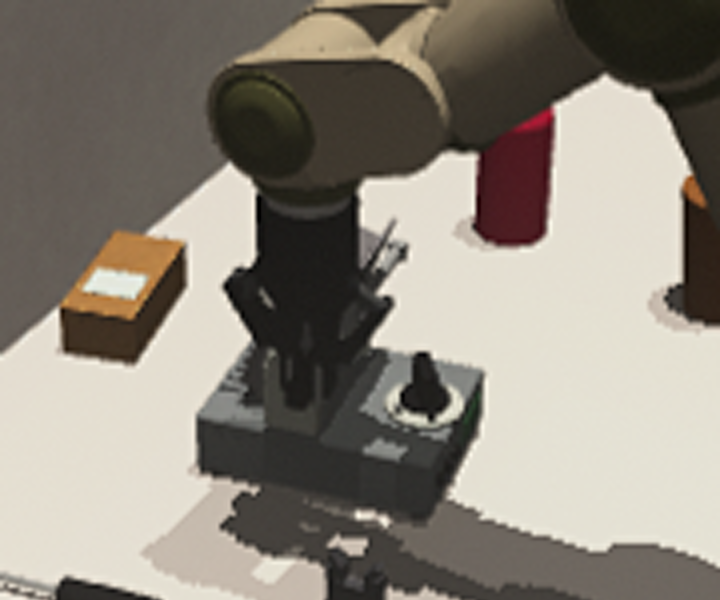

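The cover is open and riding on the bar, and the knob shows at crop (425,385). Next I move over the saddles and lower.

```bash
python3 -m crank '{"hand":[255,255,255,255,255],"translation":[[0,0.012,0],[0,0.024,0],[0,0.032,0],[0,0.032,0],[0,0.032,0]],"dr":[[0,0,0],[0,0,0],[0,0,0],[0,0,0],[0,0,0]]}' 115
python3 -m crank '{"hand":[255,255,255,255],"translation":[[0.008,0,0],[0.016,0,0],[0.022,0,0],[0.022,0,0]],"dr":[[0,0,0],[0,0,0],[0,0,0],[0,0,0]]}' 115
python3 - <<'E'
from h import *
H=np.array([.6363,-.0073,.06]); Rc=np.array([[.9921,-.1253,0],[.1253,.9921,0],[0,0,1]])
print((tcp()[0]-H)@Rc)
for n in("top","side"):
    im,P=cloud(n); C=(P-H)@Rc
    for a,b,nm in((-.071,-.053,"sad-"),(.053,.071,"sad+"),(-.084,-.074,"rod-")):
        k=C[(C[...,1]>a)&(C[...,1]<b)&(abs(C[...,0]+.006)<.03)&(C[...,2]>.05)&(C[...,2]<.085)]
        if len(k)>3: print(n,nm,len(k),"x %.4f..%.4f z %.4f..%.4f"%(k[:,0].min(),k[:,0].max(),k[:,2].min(),k[:,2].max()))
E
```

```text
time_s: 10.85
position: [0.6139, 0.1032, 0.1302]
tool_rot: [[-0.001, 0.992, 0.125], [-0.0, 0.125, -0.992], [-1.0, -0.001, 0.0]]
ft_force: [-1.2, -0.3, -1.3]
grip_width: 0.014
time_s: 11.25
position: [0.6137, 0.1032, 0.1068]
tool_rot: [[-0.003, 0.992, 0.125], [0.0, 0.125, -0.992], [-1.0, -0.003, -0.001]]
ft_force: [-1.3, 0.4, -1.9]
grip_width: 0.0143
[-0.00857173  0.11250597  0.04684874]
top sad- 70 x -0.0268..0.0147 z 0.0501..0.0737
top rod- 16 x -0.0162..-0.0035 z 0.0601..0.0723
side sad- 29 x -0.0325..-0.0001 z 0.0505..0.0707
side sad+ 14 x -0.0338..0.0123 z 0.0526..0.0685
side rod- 7 x -0.0231..-0.0117 z 0.0592..0.0699
```

```bash
python3 -m crank '{"hand":[255,255,255],"translation":[[0.002,0.002,0],[0.006,0.002,0],[0.008,0.002,0]],"dr":[[0,0,0],[0,0,0],[0,0,0]]}' 115
python3 -m crank '{"hand":[255,255,255,255],"translation":[[0.002,0,0],[0.004,0,0],[0.006,0,0],[0.006,0,0]],"dr":[[0,0,0],[0,0,0],[0,0,0],[0,0,0]]}' 115
python3 -m crank '{"hand":[255,255,255],"translation":[[0.001,0,0],[0.002,0,0],[0.002,0,0]],"dr":[[0,0,0],[0,0,0],[0,0,0]]}' 115
```

```text
time_s: 11.65
position: [0.6165, 0.1035, 0.1]
tool_rot: [[-0.0, 0.992, 0.125], [-0.0, 0.125, -0.992], [-1.0, -0.0, 0.0]]
ft_force: [-1.3, -0.4, -0.6]
grip_width: 0.0141
time_s: 12.05
position: [0.6163, 0.1035, 0.094]
tool_rot: [[-0.001, 0.992, 0.125], [0.0, 0.125, -0.992], [-1.0, -0.001, -0.0]]
ft_force: [-1.0, -0.7, -1.6]
grip_width: 0.014
time_s: 12.35
position: [0.6166, 0.1035, 0.0928]
tool_rot: [[0.001, 0.992, 0.125], [-0.0, 0.125, -0.992], [-1.0, 0.001, 0.0]]
ft_force: [-2.5, -1.0, 2.3]
grip_width: 0.0144
```

Contact is felt with the axis at z ≈ 0.110, which is the seat height. I'm releasing and retreating up.

```bash
python3 -m crank '{"hand":[150,100,50,0,0],"translation":[[0,0,0],[0,0,0],[0,0,0],[0,0,0],[0,0,0]],"dr":[[0,0,0],[0,0,0],[0,0,0],[0,0,0],[0,0,0]]}' 30
python3 -m crank '{"hand":[0,0,0],"translation":[[0,0,0],[0,0,0],[0,0,0]],"dr":[[0,0,0],[0,0,0],[0,0,0]]}' 30
python3 -m crank '{"hand":[0,0,0,0,0],"translation":[[-0.02,0,0],[-0.05,0,0],[-0.08,0,0],[-0.12,0,0],[-0.16,0,0]],"dr":[[0,0,0],[0,0,0],[0,0,0],[0,0,0],[0,0,0]]}'
python3 -m crank '{"hand":[0,0,0,0,0],"translation":[[0,-0.03,-0.02],[0,-0.07,-0.04],[0,-0.1,-0.04],[0,-0.15,-0.04],[0,-0.16,-0.04]],"dr":[[0,0,0],[0,0,0],[0,0,0],[0,0,0],[0,0,0]]}'
python3 - <<'E'
from h import *
H=np.array([.6363,-.0073,.06]); Rc=np.array([[.9921,-.1253,0],[.1253,.9921,0],[0,0,1]])
print(tcp()[0],tcp()[1].round(3))
for n in("top","side","wrist"):
    c=cams.calibration(n); im,P=cloud(n); np.savez("a_%s.npz"%n,im=im,P=P); C=(P-H)@Rc
    for a,b,nm in((-.084,-.072,"rod-"),(.07,.078,"rod+"),(.085,.14,"handle")):
        k=C[(C[...,1]>a)&(C[...,1]<b)&(abs(C[...,0]+.006)<.03)&(C[...,2]>.03)&(C[...,2]<.085)]
        if len(k)>3: print(n,nm,len(k),"x %.4f..%.4f z %.4f..%.4f y %.4f..%.4f"%(k[:,0].min(),k[:,0].max(),k[:,2].min(),k[:,2].max(),k[:,1].min(),k[:,1].max()))
    if n=="wrist": cv2.imwrite("pics/w7.png",im)
E
```

```text
time_s: 12.85
position: [0.6166, 0.1035, 0.0923]
tool_rot: [[0.0, 0.992, 0.125], [0.0, 0.125, -0.992], [-1.0, 0.0, -0.0]]
ft_force: [0.7, -0.6, -0.1]
grip_width: 0.0843
time_s: 13.15
position: [0.6165, 0.1035, 0.0923]
tool_rot: [[0.0, 0.992, 0.125], [0.0, 0.125, -0.992], [-1.0, 0.0, -0.0]]
ft_force: [0.4, 0.2, 0.0]
grip_width: 0.0854
time_s: 13.65
position: [0.6162, 0.1035, 0.2537]
tool_rot: [[-0.001, 0.992, 0.125], [0.0, 0.125, -0.992], [-1.0, -0.001, -0.0]]
ft_force: [-0.0, 0.1, 0.7]
grip_width: 0.0854
time_s: 14.15
position: [0.4484, 0.1233, 0.2524]
tool_rot: [[-0.002, 0.992, 0.125], [-0.0, 0.125, -0.992], [-1.0, -0.002, -0.0]]
ft_force: [0.6, -0.1, 0.4]
grip_width: 0.0851
[0.44844831 0.12333421 0.25237515] [[-0.002  0.992  0.125]
 [-0.     0.125 -0.992]
 [-1.    -0.002 -0.   ]]
top rod- 16 x -0.0134..-0.0023 z 0.0519..0.0596 y -0.0829..-0.0726
top rod+ 10 x -0.0136..-0.0044 z 0.0491..0.0595 y 0.0703..0.0767
top handle 110 x -0.0180..-0.0017 z 0.0378..0.0657 y 0.0854..0.1398
side rod- 6 x -0.0179..-0.0115 z 0.0505..0.0571 y -0.0816..-0.0733
side rod+ 11 x -0.0322..0.0100 z 0.0362..0.0672 y 0.0702..0.0748
side handle 81 x -0.0233..-0.0030 z 0.0364..0.0631 y 0.0853..0.1400
wrist rod+ 61 x -0.0136..-0.0031 z 0.0482..0.0563 y 0.0701..0.0765
wrist handle 1092 x -0.0176..-0.0017 z 0.0401..0.0627 y 0.0851..0.1400
```

View pics/w7.png

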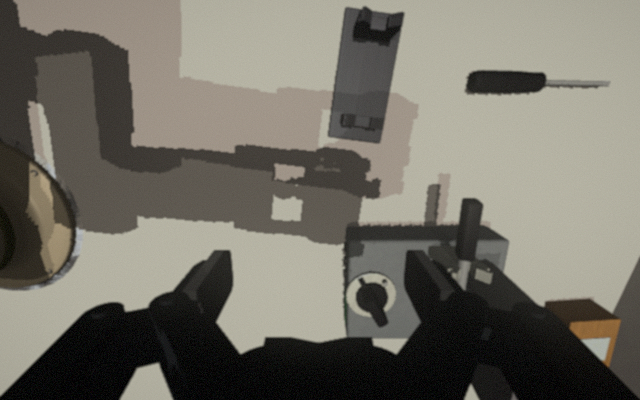

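The bar is seated level, and the knob is visible at (371,297) with its grip slanting. I'll measure the knob and the cover angle.

```bash
python3 - <<'E'
from h import *
H=np.array([.6363,-.0073,.06]); Rc=np.array([[.9921,-.1253,0],[.1253,.9921,0],[0,0,1]])
for n in("wrist","top","side"):
    P=np.load("a_%s.npz"%n)["P"]; C=(P-H)@Rc
    near=np.hypot(C[...,0]+.098,C[...,1])<.04
    for a,b in((.036,.05),(.025,.05),(.011,.018)):
        k=C[near&(C[...,2]>a)&(C[...,2]<b)]
        if len(k)>5:
            w,V=np.linalg.eigh(np.cov(k[:,:2].T)); print(n,a,len(k),rect(k[:,:2]),"mean",k.mean(0).round(4),"pca deg",np.degrees(np.arctan2(V[1,1],V[0,1])).round(1))
    k=C[(C[...,1]>-.045)&(C[...,1]<.045)&(C[...,0]>-.03)&(C[...,0]<.12)&(C[...,2]>.08)]
    if len(k)>5: print(n,"cover pts",len(k),k.min(0).round(3),k.max(0).round(3))
E
python3 -c "
import cv2;im=cv2.imread('pics/w7.png');cv2.imwrite('pics/w7c.png',cv2.resize(im[250:350,330:420],None,fx=6,fy=6,interpolation=2))"
```

```text
wrist 0.036 381 (array([-0.0966,  0.0007]), array([0.0143, 0.0398]), 30.84) mean [-0.0972  0.0027  0.0425] pca deg 121.4
wrist 0.025 474 (array([-0.0968,  0.0009]), array([0.0143, 0.0404]), 30.84) mean [-0.0978  0.0047  0.0401] pca deg 122.0
wrist 0.011 446 (array([-0.0963,  0.003 ]), array([0.0465, 0.0408]), 84.82) mean [-0.0964  0.0067  0.0135] pca deg -170.1
wrist cover pts 534 [-0.007 -0.045  0.081] [0.027 0.011 0.152]
top 0.036 65 (array([-0.0981, -0.0008]), array([0.0133, 0.0377]), 35.25) mean [-0.0978 -0.0007  0.043 ] pca deg 123.4
top 0.025 73 (array([-0.0986, -0.0008]), array([0.014 , 0.0382]), 35.25) mean [-0.0984 -0.0007  0.0416] pca deg 122.3
top 0.011 82 (array([-0.1001,  0.0004]), array([0.0446, 0.0469]), 0.08) mean [-0.1008  0.0014  0.014 ] pca deg -141.7
top cover pts 587 [-0.008 -0.045  0.124] [0.046 0.045 0.155]
side 0.036 39 (array([-0.1026,  0.0032]), array([0.0134, 0.0454]), 27.92) mean [-0.1033  0.0064  0.0415] pca deg 122.2
side 0.025 60 (array([-0.1031,  0.0049]), array([0.0141, 0.0496]), 31.23) mean [-0.1041  0.0088  0.0375] pca deg 125.1
side 0.011 46 (array([-0.1032,  0.0056]), array([0.0486, 0.038 ]), 79.05) mean [-0.1026  0.0105  0.0137] pca deg 149.6
side cover pts 282 [-0.013 -0.045  0.081] [0.043 0.045 0.153]
```

View pics/w7c.png

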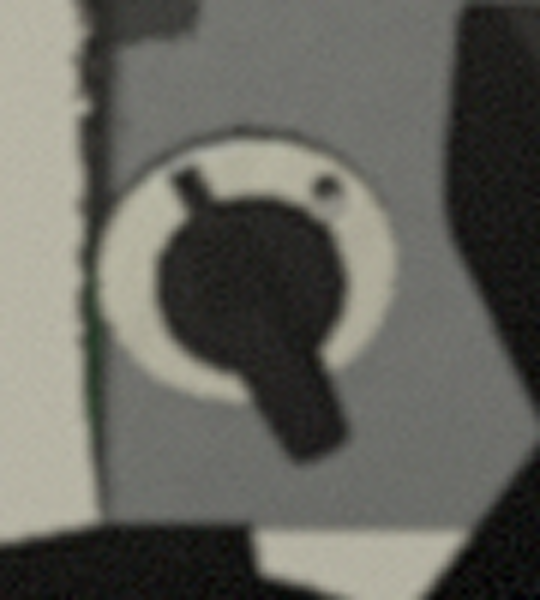

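The lug is at crop (185,185) and the pin at (330,195), so clockwise brings the lug to the pin in about 1 rad. The grip lies at 121.5° from the charger's x, so I turn the jaws by +31.5°.

```bash
python3 -m crank '{"hand":[0,0,0,0,0],"translation":[[0,0.02,0.04],[0,0.04,0.08],[0,0.06,0.12],[0,0.071,0.1526],[0,0.071,0.1526]],"dr":[[-0.13,0,0],[-0.26,0,0],[-0.39,0,0],[-0.52,0,0],[-0.55,0,0]]}'
python3 -m crank '{"hand":[0,0,0],"translation":[[0,0,0],[0,0,0],[0,0,0]],"dr":[[0,0,0],[0,0,0],[0,0,0]]}'
python3 - <<'E'
from h import *
H=np.array([.6363,-.0073,.06]); Rc=np.array([[.9921,-.1253,0],[.1253,.9921,0],[0,0,1]])
p,R,s=tcp(); print("tcp ch",(p-H)@Rc,"yaw in ch",np.degrees(np.arctan2(R[1,1],R[0,1]))-7.2,s["q"].round(1))
im,P=cloud("wrist"); C=(P-H)@Rc; near=np.hypot(C[...,0]+.098,C[...,1])<.035
k=C[near&(C[...,2]>.036)&(C[...,2]<.05)]; k2=(k+0)
print(len(k),rect(k[:,:2]))
w=(k@Rc.T+H-p)@R; print("knob in tool: ",rect(w[:,1:]),w[:,0].min())
E
```

```text
time_s: 14.8
position: [0.5452, -0.0233, 0.2511]
tool_rot: [[-0.0, 0.781, 0.624], [-0.001, 0.624, -0.781], [-1.0, -0.0, 0.0]]
ft_force: [-0.4, 0.5, 0.2]
grip_width: 0.0855
time_s: 15.1
position: [0.5422, -0.0184, 0.2525]
tool_rot: [[0.0, 0.781, 0.625], [0.0, 0.625, -0.781], [-1.0, 0.0, 0.0]]
ft_force: [-0.5, 0.4, 0.4]
grip_width: 0.0856
tcp ch [-0.09474975  0.00076617  0.19247955] yaw in ch 31.487534635829643 [-14.5  20.2  73.3   0.   86.5 -53.1]
510 (array([-0.0966,  0.0006]), array([0.0136, 0.0391]), 31.16)
knob in tool:  (array([-0.0016, -0.0009]), array([0.0136, 0.0391]), 0.33) 0.14676201542434356
```

```bash
python3 -m crank '{"hand":[0,0,0,0,0],"translation":[[0.04,-0.0016,-0.0007],[0.08,-0.0016,-0.0007],[0.11,-0.0016,-0.0007],[0.14,-0.0016,-0.0007],[0.15,-0.0016,-0.0007]],"dr":[[0,0,0],[0,0,0],[0,0,0],[0,0,0],[0,0,0]]}'
python3 -m crank '{"hand":[0,0,0,0],"translation":[[0.01,0,0],[0.0195,0,0],[0.0195,0,0],[0.0195,0,0]],"dr":[[0,0,0],[0,0,0],[0,0,0],[0,0,0]]}'
python3 -m crank '{"hand":[120,180,220,255,255],"translation":[[0,0,0],[0,0,0],[0,0,0],[0,0,0],[0,0,0]],"dr":[[0,0,0],[0,0,0],[0,0,0],[0,0,0],[0,0,0]]}' 60
python3 -m crank '{"hand":[255,255,255,255,255],"translation":[[0,0,0],[0,0,0],[0,0,0],[0,0,0],[0,0,0]],"dr":[[0,0,0],[0,0,0],[0,0,0],[0,0,0],[0,0,0]]}' 60
python3 -c "
from h import *
p,R,s=tcp();print(s['wrist_torque'],s['ft_force'],s['joint_efforts'],p)"
```

```text
time_s: 15.65
position: [0.5393, -0.0189, 0.1001]
tool_rot: [[-0.004, 0.78, 0.625], [0.001, 0.625, -0.781], [-1.0, -0.002, -0.003]]
ft_force: [-0.0, -0.8, -0.8]
grip_width: 0.0853
time_s: 16.05
position: [0.5409, -0.0198, 0.0835]
tool_rot: [[0.001, 0.781, 0.625], [-0.0, 0.625, -0.781], [-1.0, 0.001, 0.001]]
ft_force: [0.4, -0.7, -0.6]
grip_width: 0.0857
time_s: 16.55
position: [0.5401, -0.0202, 0.083]
tool_rot: [[-0.001, 0.781, 0.625], [-0.001, 0.625, -0.781], [-1.0, -0.001, 0.0]]
ft_force: [-15.2, -13.6, 27.1]
grip_width: 0.0127
time_s: 17.05
position: [0.54, -0.0204, 0.0832]
tool_rot: [[-0.001, 0.781, 0.625], [-0.001, 0.625, -0.781], [-1.0, -0.002, 0.0]]
ft_force: [-4.6, -4.0, 4.1]
grip_width: 0.013
[-0.46954459  0.68192179  0.03229081] [-4.59791449 -3.95924862  4.05077406] [ 1.95274718e+00 -4.42726958e+01 -1.82888800e+01  9.53753516e-01
 -8.29402842e-01  3.96430143e-02] [ 0.53999075 -0.0203812   0.08321588]
```

```bash
T() { python3 -c "
from h import *
p,R,s=tcp();print('tz',s['wrist_torque'].round(3),'q6',s['joint_efforts'][5].round(3),'yaw',np.degrees(np.arctan2(R[1,1],R[0,1])).round(2))"; }
python3 -m crank '{"hand":[255,255,255,255,255],"translation":[[0,-0.0007,0],[0,-0.0007,0],[0,-0.0007,0],[0,-0.0007,0],[0,-0.0007,0]],"dr":[[0.05,0,0],[0.12,0,0],[0.19,0,0],[0.26,0,0],[0.3,0,0]]}'; T
python3 -m crank '{"hand":[255,255,255,255,255],"translation":[[0,0,0],[0,0,0],[0,0,0],[0,0,0],[0,0,0]],"dr":[[0.05,0,0],[0.1,0,0],[0.15,0,0],[0.2,0,0],[0.2,0,0]]}'; T
python3 -m crank '{"hand":[255,255,255,255,255],"translation":[[0,0,0],[0,0,0],[0,0,0],[0,0,0],[0,0,0]],"dr":[[0.03,0,0],[0.06,0,0],[0.09,0,0],[0.12,0,0],[0.12,0,0]]}'; T
```

```text
time_s: 17.55
position: [0.5398, -0.0205, 0.0832]
tool_rot: [[-0.0, 0.931, 0.364], [-0.001, 0.364, -0.931], [-1.0, -0.0, 0.001]]
ft_force: [-3.0, -0.5, 3.8]
grip_width: 0.0126
tz [-0.186  0.329  0.09 ] q6 -0.196 yaw 21.35
time_s: 18.05
position: [0.5397, -0.0205, 0.0832]
tool_rot: [[-0.0, 0.985, 0.174], [-0.001, 0.174, -0.985], [-1.0, -0.001, 0.001]]
ft_force: [-4.2, -2.5, 5.2]
grip_width: 0.0123
tz [-0.446  0.583 -0.085] q6 0.459 yaw 10.0
time_s: 18.55
position: [0.5397, -0.0205, 0.0832]
tool_rot: [[-0.001, 0.998, 0.056], [-0.001, 0.056, -0.998], [-1.0, -0.001, 0.001]]
ft_force: [-4.4, -3.3, 5.8]
grip_width: 0.0127
tz [-0.433  0.646 -0.058] q6 0.197 yaw 3.19
```

```bash
T() { python3 -c "
from h import *
p,R,s=tcp();print('tz',s['wrist_torque'].round(3),'q6',s['joint_efforts'][5].round(3),'yaw',np.degrees(np.arctan2(R[1,1],R[0,1])).round(2))"; }
python3 -m crank '{"hand":[255,255,255],"translation":[[0,0,0],[0,0,0],[0,0,0]],"dr":[[0,0,0],[0,0,0],[0,0,0]]}' |tail -2; T
python3 -m crank '{"hand":[255,255,255,255],"translation":[[0,0,0],[0,0,0],[0,0,0],[0,0,0]],"dr":[[0.02,0,0],[0.04,0,0],[0.06,0,0],[0.08,0,0]]}'|tail -2; T
python3 -m crank '{"hand":[255,255,255,255],"translation":[[0,0,0],[0,0,0],[0,0,0],[0,0,0]],"dr":[[0.02,0,0],[0.04,0,0],[0.04,0,0],[0.04,0,0]]}'|tail -2; T
python3 -m crank '{"hand":[255,255,255,255],"translation":[[0,0,0],[0,0,0],[0,0,0],[0,0,0]],"dr":[[0.02,0,0],[0.04,0,0],[0.04,0,0],[0.04,0,0]]}'|tail -2; T
```

```text
ft_force: [-4.6, -2.3, 5.8]
grip_width: 0.0127
tz [-0.44   0.622 -0.089] q6 -0.057 yaw 3.23
ft_force: [-4.0, -3.5, 5.9]
grip_width: 0.0129
tz [-0.424  0.67   0.018] q6 -0.201 yaw -1.38
ft_force: [-4.5, -2.5, 6.8]
grip_width: 0.0127
tz [-0.392  0.643 -0.085] q6 -0.046 yaw -3.64
ft_force: [-4.7, -3.8, 5.8]
grip_width: 0.0125
tz [-0.453  0.654 -0.102] q6 -0.046 yaw -5.93
```

```bash
T() { python3 -c "
from h import *
p,R,s=tcp();print('t',s['time_s'],'tz',s['wrist_torque'].round(3)[2],'q6',s['joint_efforts'][5].round(3),'yaw',np.degrees(np.arctan2(R[1,1],R[0,1])).round(2))"; }
python3 -m crank '{"hand":[255,255,255],"translation":[[0,0,0],[0,0,0],[0,0,0]],"dr":[[0.015,0,0],[0.02,0,0],[0.02,0,0]]}' >/dev/null; T
python3 -m crank '{"hand":[255,255,255],"translation":[[0,0,0],[0,0,0],[0,0,0]],"dr":[[0.015,0,0],[0.02,0,0],[0.02,0,0]]}' >/dev/null; T
python3 -m crank '{"hand":[255,255,255],"translation":[[0,0,0],[0,0,0],[0,0,0]],"dr":[[0.01,0,0],[0.015,0,0],[0.015,0,0]]}' >/dev/null; T
```

```text
t 20.35 tz -0.005 q6 0.031 yaw -7.08
t 20.65 tz 0.013 q6 0.032 yaw -8.22
t 20.95 tz -0.011 q6 0.034 yaw -9.08
```

```bash
T() { python3 -c "
from h import *
p,R,s=tcp();print('t',s['time_s'],'tz',s['wrist_torque'].round(3)[2],'q6',s['joint_efforts'][5].round(3),'yaw',np.degrees(np.arctan2(R[1,1],R[0,1])).round(2))"; }
python3 -m crank '{"hand":[255,255,255],"translation":[[0,0,0],[0,0,0],[0,0,0]],"dr":[[0.01,0,0],[0.015,0,0],[0.015,0,0]]}' >/dev/null; T
python3 -m crank '{"hand":[255,255,255],"translation":[[0,0,0],[0,0,0],[0,0,0]],"dr":[[0.01,0,0],[0.01,0,0],[0.01,0,0]]}' >/dev/null; T
```

```text
t 21.25 tz -0.008 q6 0.034 yaw -9.94
t 21.55 tz -0.044 q6 -0.03 yaw -10.51
```

```bash
T() { python3 -c "
from h import *
p,R,s=tcp();t=s['wrist_torque'][2];print('t',s['time_s'],'tz',t.round(3),'q6',s['joint_efforts'][5].round(3),'yaw',np.degrees(np.arctan2(R[1,1],R[0,1])).round(2))
raise SystemExit(int(t>.13))"; }
python3 -m crank '{"hand":[255,255,255],"translation":[[0,0,0],[0,0,0],[0,0,0]],"dr":[[0.01,0,0],[0.015,0,0],[0.015,0,0]]}' >/dev/null; T && \
python3 -m crank '{"hand":[255,255,255],"translation":[[0,0,0],[0,0,0],[0,0,0]],"dr":[[0.01,0,0],[0.015,0,0],[0.015,0,0]]}' >/dev/null&& T && \
python3 -m crank '{"hand":[255,255,255],"translation":[[0,0,0],[0,0,0],[0,0,0]],"dr":[[0.01,0,0],[0.015,0,0],[0.015,0,0]]}' >/dev/null&& T && \
python3 -m crank '{"hand":[255,255,255],"translation":[[0,0,0],[0,0,0],[0,0,0]],"dr":[[0.01,0,0],[0.015,0,0],[0.015,0,0]]}' >/dev/null&& T && \
python3 -m crank '{"hand":[255,255,255],"translation":[[0,0,0],[0,0,0],[0,0,0]],"dr":[[0.01,0,0],[0.015,0,0],[0.015,0,0]]}' >/dev/null&& T
```

```text
t 21.85 tz -0.031 q6 0.034 yaw -11.37
t 22.15 tz 0.045 q6 0.034 yaw -12.23
t 22.45 tz 0.04 q6 0.034 yaw -13.09
t 22.75 tz 0.03 q6 0.034 yaw -13.95
t 23.05 tz -0.032 q6 0.034 yaw -14.81
```

```bash
T() { python3 -c "
from h import *
p,R,s=tcp();t=s['wrist_torque'][2];print('t',s['time_s'],'tz',t.round(3),'q6',s['joint_efforts'][5].round(3),'yaw',np.degrees(np.arctan2(R[1,1],R[0,1])).round(2))
raise SystemExit(int(t>.13))"; }
python3 -m crank '{"hand":[255,255,255],"translation":[[0,0,0],[0,0,0],[0,0,0]],"dr":[[0.01,0,0],[0.012,0,0],[0.012,0,0]]}' >/dev/null; T && \
python3 -m crank '{"hand":[255,255,255],"translation":[[0,0,0],[0,0,0],[0,0,0]],"dr":[[0.01,0,0],[0.012,0,0],[0.012,0,0]]}' >/dev/null&& T && \
python3 -m crank '{"hand":[255,255,255],"translation":[[0,0,0],[0,0,0],[0,0,0]],"dr":[[0.01,0,0],[0.012,0,0],[0.012,0,0]]}' >/dev/null&& T && \
python3 -m crank '{"hand":[255,255,255],"translation":[[0,0,0],[0,0,0],[0,0,0]],"dr":[[0.01,0,0],[0.012,0,0],[0.012,0,0]]}' >/dev/null&& T && \
python3 -m crank '{"hand":[255,255,255],"translation":[[0,0,0],[0,0,0],[0,0,0]],"dr":[[0.01,0,0],[0.012,0,0],[0.012,0,0]]}' >/dev/null&& T
```

```text
t 23.35 tz -0.01 q6 0.042 yaw -15.49
t 23.65 tz 0.137 q6 0.141 yaw -16.17
```

```bash
T() { python3 -c "
from h import *
p,R,s=tcp();t=s['wrist_torque'][2];print('t',s['time_s'],'tz',t.round(3),'q6',s['joint_efforts'][5].round(3),'yaw',np.degrees(np.arctan2(R[1,1],R[0,1])).round(2))"; }
python3 -m crank '{"hand":[255,255],"translation":[[0,0,0],[0,0,0]],"dr":[[0.008,0,0],[0.008,0,0]]}' >/dev/null; T
python3 -m crank '{"hand":[255,255],"translation":[[0,0,0],[0,0,0]],"dr":[[0,0,0],[0,0,0]]}' >/dev/null; T
```

```text
t 23.85 tz 0.264 q6 0.255 yaw -16.62
t 24.05 tz 0.187 q6 0.185 yaw -16.61
```

```bash
T() { python3 -c "
from h import *
p,R,s=tcp();t=s['wrist_torque'][2];print('t',s['time_s'],'tz',t.round(3),'q6',s['joint_efforts'][5].round(3),'yaw',np.degrees(np.arctan2(R[1,1],R[0,1])).round(2))"; }
python3 -m crank '{"hand":[255,255],"translation":[[0,0,0],[0,0,0]],"dr":[[0.009,0,0],[0.009,0,0]]}' >/dev/null; T
python3 -m crank '{"hand":[255,255],"translation":[[0,0,0],[0,0,0]],"dr":[[0,0,0],[0,0,0]]}' >/dev/null; T
```

```text
t 24.25 tz 0.303 q6 0.388 yaw -17.12
t 24.45 tz 0.351 q6 0.307 yaw -17.11
```

A firm stop is felt at about 0.3 N m, so I release and retreat.

```bash
python3 -m crank '{"hand":[200,150,100,50,0],"translation":[[0,0,0],[0,0,0],[0,0,0],[0,0,0],[0,0,0]],"dr":[[0,0,0],[0,0,0],[0,0,0],[0,0,0],[0,0,0]]}' 30
python3 -m crank '{"hand":[0,0,0,0,0],"translation":[[0,0,0],[-0.03,0,0],[-0.07,0,0],[-0.12,0,0],[-0.17,0,0]],"dr":[[0,0,0],[0,0,0],[0,0,0],[0,0,0],[0,0,0]]}'
python3 -m crank '{"hand":[0,0,0,0,0],"translation":[[0,-0.03,0],[0,-0.07,-0.03],[0,-0.1,-0.07],[0,-0.1,-0.12],[0,-0.1,-0.12]],"dr":[[0,0,0],[0,0,0],[0,0,0],[0,0,0],[0,0,0]]}'
python3 -m crank '{"hand":[0,0,0],"translation":[[0,0,0],[0,0,0],[0,0,0]],"dr":[[0,0,0],[0,0,0],[0,0,0]]}'
python3 - <<'E'
from h import *
H=np.array([.6363,-.0073,.06]); Rc=np.array([[.9921,-.1253,0],[.1253,.9921,0],[0,0,1]])
for n in("top","side","wrist"):
    im,P=cloud(n); C=(P-H)@Rc
    for a,b,nm in((-.084,-.072,"rod-"),(.07,.078,"rod+")):
        k=C[(C[...,1]>a)&(C[...,1]<b)&(abs(C[...,0]+.006)<.02)&(C[...,2]>.04)&(C[...,2]<.085)]
        if len(k)>3: print(n,nm,len(k),"x %.4f..%.4f topz %.4f"%(k[:,0].min(),k[:,0].max(),np.percentile(k[:,2],90)))
    k=C[(np.hypot(C[...,0]+.098,C[...,1])<.035)&(C[...,2]>.036)&(C[...,2]<.05)]
    if len(k)>5: print(n,"knob",rect(k[:,:2]))
    k=C[(abs(C[...,1])<.045)&(C[...,0]>-.04)&(C[...,0]<.12)&(C[...,2]>.1)]
    if len(k): print(n,"cover",k.min(0).round(3),k.max(0).round(3))
    if n=="wrist": cv2.imwrite("pics/w8.png",im)
E
```

```text
time_s: 24.95
position: [0.5401, -0.0202, 0.0828]
tool_rot: [[0.0, 0.955, -0.296], [0.0, -0.296, -0.955], [-1.0, 0.0, -0.0]]
ft_force: [0.1, -0.2, 0.2]
grip_width: 0.0755
time_s: 25.45
position: [0.5395, -0.0201, 0.2546]
tool_rot: [[-0.001, 0.955, -0.296], [0.0, -0.296, -0.955], [-1.0, -0.001, -0.0]]
ft_force: [1.0, -0.1, -0.7]
grip_width: 0.0853
time_s: 25.95
position: [0.4799, 0.1284, 0.253]
tool_rot: [[0.001, 0.957, -0.291], [0.001, -0.291, -0.957], [-1.0, 0.001, -0.001]]
ft_force: [0.1, -1.0, 0.2]
grip_width: 0.0854
time_s: 26.25
position: [0.4802, 0.1229, 0.2528]
tool_rot: [[-0.0, 0.955, -0.298], [-0.0, -0.298, -0.955], [-1.0, -0.0, 0.0]]
ft_force: [0.9, -0.2, 0.2]
grip_width: 0.0855
top rod- 17 x -0.0131..-0.0022 topz 0.0563
top knob (array([-0.0972, -0.0009]), array([0.039 , 0.0138]), 65.98)
top cover [-0.009 -0.045  0.124] [0.046 0.045 0.156]
side rod- 5 x -0.0160..-0.0090 topz 0.0542
side rod+ 12 x -0.0242..0.0098 topz 0.0590
side knob (array([-0.1032,  0.0026]), array([0.0452, 0.018 ]), 69.87)
side cover [-0.014 -0.045  0.1  ] [0.046 0.045 0.153]
wrist rod+ 65 x -0.0139..-0.0023 topz 0.0557
wrist knob (array([-0.0998,  0.0012]), array([0.0402, 0.0126]), 77.65)
wrist cover [-0.007 -0.045  0.126] [0.047 0.045 0.153]
```

View pics/w8.png

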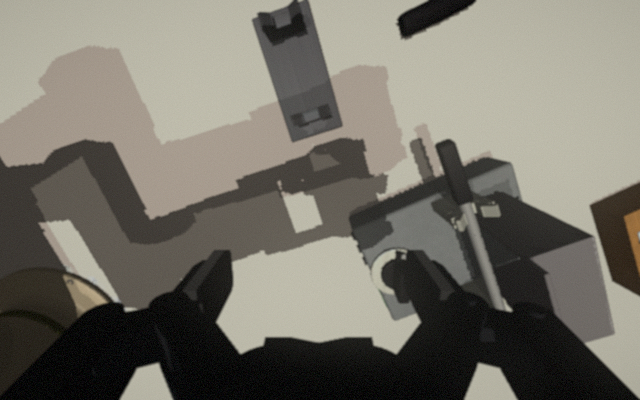

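```bash
python3 -c "
from rig import env;env.close_job()
from rig import sensors;s=sensors.observe();print(s['time_s'],s['ft_force'])"
```

```text
the job is handed in; nothing more can be done
the job is handed in; nothing more can be done
```

The bar is lying in both saddles with the cover leaning open on it, and the knob has been turned clockwise to its stop pin. I handed the job in after about 26.5 s of the 72 s allowed; no verdict is reported.

- **Bar:** The last pictures put the rod's axis about 50 mm above the deck at both ends, which is the seat height. The side camera reads about 5 mm lower at one end than the other. I put that down to its few pixels, because the top and wrist cameras agree with each other.
- **Cover:** It stands nearly upright on the bar. I did not work out its exact angle, but its height and position matched before and after the knob was turned. The highest wrist force while handling the cover was a few newtons.
- **Knob:** It turned about 0.97 rad before the torque rose. I stopped with a steady 0.31–0.35 N m at the wrist, so roughly 0.25–0.3 N m on the pin after the knob's own stiffness. After release the top camera put the grip at about 66°, as expected. The wrist view read 78° and the side view 70°, but the finger half hid the knob in the wrist view and the side view had few pixels. I did not get a clear picture of the lug against the pin, so that rests on feel and the top view.
- **Other things:** Nothing else on the table was touched, and the gripper was open and clear at hand-in.

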